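# Put the last stem glass away in the rack

## Robot

A 6-joint arm with a two-finger parallel gripper is mounted at the origin on the work surface. World frame = base frame: x ahead of the robot, y to its left, z up, the work surface at z = 0. Lengths are in mm, angles in rad, forces in N, time in s.
With the tool pointing down it reaches from about 275 to 750 mm from the base axis. Payload 10.2 kg.
Tool frame: the origin (TCP) lies between the finger pads; the fingertips stand 8 mm ahead of it and the grasp point (between the pads) lies 11 mm behind it; z points along the fingers, y is the line along which they close (so a half turn about z gives the same grasp; the last joint's range is limited). The gripper opens to 85 mm and grips with 20 to 120 N. Pads are 22 mm wide; open, the fingers measure 114 mm over their backs; the gripper's body (76 mm by 85 mm) begins 54 mm behind the grasp point. The pads swing forward as they close: fully open they stand 13 mm farther back than shut.
Start: joints at [-1.424, 0.313, 1.498, -0, 1.331, -0.223], TCP at [189.738, -489.521, 239.294] pointing down, gripper open.
Joint ranges: [-2.94, 2.94], [-0.97, 2.17], [0.19, 2.56], [-1.23, 4.37], [0.02, 3.11], [-2.88, 2.88]. Speed limits (rad/s): [2.39, 2.39, 3.01, 3.14, 3.14, 3.14].

## Interface

Orientations are given as a unit quaternion [w, x, y, z].
In Python, from rig import * gives the robot as it stands.
- The arm moves only by the shell command python3 -m handwheel 'ROWS' [FORCE]. ROWS is JSON, a list that holds one entry, the list of rows, each a list of 7 numbers: the shift along the world's x, y, z in mm, then the turn, a rotation vector about the world's x, y, z in degrees, then the opening, from -1 (shut) to 1 (fully open). A call has 1 to 8 rows; each row shifts and turns the commanded pose from where the row before left it; what a row does not reach is not made up. A row lasts 1/8 s, in which the tool goes at most 62.5 mm and 10.7 degrees, less where a joint would pass 70% of its speed; a pose out of reach is approached as far as the arm can. A call is refused whole if a number of a shift passes 62.5 or a number of a turn 10.7, either way. A call with a gripper value outside its range is refused whole. The fingers move at their own pace and stop on an object; FORCE is the grip in N (left out, the last holds). Time passes only in rows, so rows that do not move let the fingers close. It gives the time, the measured TCP pose, the force, the opening and the grip force at its end, in the units of the state.
- sense(): the state, without advancing time (a new reading comes with each control period).
- capture(name): name is "side" or "top"; returns a dict with "image" (480x640x3 uint8, red, green, blue), "fx", "fy", "cx", "cy" (pixels), "dist_coeffs" ([k1, k2, p1, p2, k3] as OpenCV has them; the pictures are not rectified), "rvec" (rotation vector, rad) and "tvec" (3), from world to camera coordinates, as OpenCV has them. Camera axes: x right, y down, z forward; pixel columns grow to the right and rows downward; lengths in mm; the calibration is good to about 2 mm. A picture is of the moment at which its call begins. There is no depth.
- finish_job(): hands the job in; it is judged then, once.
The state is a dict: "time_s": time; "joints": joint angles; "dq": joint speeds; "tau": joint torques, N m; "eef_pos": TCP position; "ee_rot": TCP orientation; "force": force on the tool from outside, world axes, zero at the start; "wrist_torque": the same for the moment, N m; "grip_width": opening from 0.0 (shut) to 1.0 (fully open); "grip_force": force on a finger pad.
Only numpy, scipy, OpenCV 4.12 (cv2) and the standard library are available. Lean on these libraries where they do the work, as an engineer would, in place of code of your own. Each camera call takes 0.05 s, during which the arm holds its last target. There are 200 camera calls.

## Task

One stem glass is still standing out on the table; two of the three places in the dark wooden rack are taken. Put it away in the free place: bring it in from the front, under the shelf, stem along the slot, until it stands upright on the rack's base at the back of the slot, in line with the other two. Keep it upright, set it down rather than dropping it, and leave the other glasses and the things on the table where they are.

Things in the scene. Friction and masses are not known exactly. Their poses are not given: they have to be found in the camera images.
- rack: dark wooden glass rack, fixed, 140 deep, 444 wide, 320 mm high, open back. Origin: centre of its underside; glasses go in from its -x front; y along its width. Base board 12 mm thick. Slotted board at z 72-84 mm, same outline: three slots 22 mm wide at y 118, 0, -118 mm, from the front edge (x -70) to closed ends at x 0. Posts 18 mm square at x 0 and 60, y +-212 mm
- shelf_edge (a point): middle of the lower front edge of the rack's top shelf, the overhang above the places: three slats, 19 mm wide, 15 mm thick, over the rack's whole width, underside 305 mm above the table, from this edge (rack x -43 mm) back to x 70 mm
- glass: the glass to put away, upright on the table to the left or right before the rack: greenish stem glass, 150 mm tall, open at the top. Origin: centre of its foot's underside; z up. Foot 62 mm across, 4 mm thick at the rim, 11 mm at the stem; stem 11 mm across up to z 88 mm; bowl widens from 28 mm across at z 88 to 58 mm at z 106, straight-sided from there to the rim; wall 3 mm
- glass_b: same kind of greenish stem glass, already standing in one of the rack's places; same size and origin as glass
- glass_c: same kind of greenish stem glass, already standing in another of the rack's places; same size and origin as glass
- bowl: white ceramic bowl on the table, 120 mm across, 55 mm high, bystander; origin: centre of its underside
- candlestick: brass candlestick on the table, foot 84 mm across, 130 mm tall, bystander; origin: centre of its underside
- saltpot: light wooden salt pot with a knobbed lid on the table, 64 mm across, 58 mm tall, bystander; origin: centre of its underside
- place0 (a point): the rack's place at its left end (+y side of the rack): the point on top of the base board (12 mm above the table) where a glass's foot is centred when home, 60 mm in from the front edge and 33 mm in under the shelf; the slot's end stops the stem 5 mm beyond it. Axes as the rack's
- place1 (a point): the rack's place in its middle: the point on top of the base board (12 mm above the table) where a glass's foot is centred when home, 60 mm in from the front edge and 33 mm in under the shelf; the slot's end stops the stem 5 mm beyond it. Axes as the rack's
- place2 (a point): the rack's place at its right end (-y side of the rack): the point on top of the base board (12 mm above the table) where a glass's foot is centred when home, 60 mm in from the front edge and 33 mm in under the shelf; the slot's end stops the stem 5 mm beyond it. Axes as the rack's
Mind the look-alikes: they are no part of the job. What is shaped like the glass_c but pink is not meant. Leave any pink or red look-alike of the glass alone.

How it is judged (in metres and radians):
At the end, for the whole second after the job is handed in: The glass stands at rest, upright (3 degrees), on the rack's base (4 mm) in the free place: at most 15 mm short of or 12 mm past its point along the slot, 12 mm across. The other glasses are upright and within 20 mm of where they were; bowl, candlestick and salt pot within 30 mm (((x of glass in the frame of place0 between -0.015 and 0.012 m and y of glass in the frame of place0 between -0.012 and 0.012 m and z of glass in the frame of place0 between -0.004 and 0.004 m) or (x of glass in the frame of place1 between -0.015 and 0.012 m and y of glass in the frame of place1 between -0.012 and 0.012 m and z of glass in the frame of place1 between -0.004 and 0.004 m) or (x of glass in the frame of place2 between -0.015 and 0.012 m and y of glass in the frame of place2 between -0.012 and 0.012 m and z of glass in the frame of place2 between -0.004 and 0.004 m)) and angle between each of glass, glass_b, glass_c's own z axis and vertical below 0.06 rad and linear speed of glass below 0.02 m/s and distance of each of glass_b, glass_c from where it was at the start of the episode below 0.02 m and distance of each of bowl, candlestick, saltpot from where it was at the start of the episode below 0.03 m); the robot touches nothing.
It fails at once if the glass is tipped by more than 35 degrees (angle between glass's own z axis and vertical above 0.61 rad).
It fails at once if the glass is dropped: it moves faster than 0.45 m/s (a fall of about 1 cm) while the gripper is not touching it (contact force between glass and the fingers below 0.05 N and linear speed of glass above 0.45 m/s).
It fails at once if one of the other glasses is moved by more than 20 mm or tipped by more than 20 degrees (distance of any of glass_b, glass_c from where it was at the start of the episode above 0.02 m or angle between any of glass_b, glass_c's own z axis and vertical above 0.35 rad).
It fails at once if the bowl, the candlestick or the salt pot is moved by more than 30 mm (distance of any of bowl, candlestick, saltpot from where it was at the start of the episode above 0.03 m).
It also fails if it takes over 51 s, if anything falls off the work surface, if the arm or the gripper's body presses on something with over 40 N, if the wrist force passes 120 N, or if a joint passes its speed limit or range.

## Working session

There is one attempt and no reset: what is moved stays moved. The work goes in short steps, Python scripts to look and compute and a shell command to move; the robot and the scene stay as the last step left them, time stands still between calls to the robot, and variables do not carry over. Pictures are saved under pics/ and viewed, at most 10 in all, crops included, and the job is handed in when it is done.

```bash
mkdir -p pics; cat > h.py <<'E'
from rig import *
import numpy as np, cv2
def cap(n,f=None):
    c=capture(n)
    if f: cv2.imwrite('pics/'+f,c["image"][:,:,::-1])
    K=np.array([[c["fx"],0,c["cx"]],[0,c["fy"],c["cy"]],[0,0,1.]])
    c["K"]=K;c["D"]=np.array(c["dist_coeffs"],float);c["R"]=cv2.Rodrigues(np.array(c["rvec"],float))[0];c["t"]=np.array(c["tvec"],float).ravel()
    return c
def ray(c,uv):
    p=cv2.undistortPoints(np.array([[uv]],float),c["K"],c["D"])[0,0]
    return -c["R"].T@c["t"], c["R"].T@np.array([p[0],p[1],1])
def plane(c,uv,z):
    o,d=ray(c,uv); return o+d*(z-o[2])/d[2]
def proj(c,P):
    return cv2.projectPoints(np.array(P,float).reshape(-1,3),np.array(c["rvec"],float),np.array(c["tvec"],float),c["K"],c["D"])[0].reshape(-1,2)
E
python3 - <<'E'
from h import *
for n in("side","top"):
    c=cap(n,n+"0.png"); print(n,(-c["R"].T@c["t"]).round(),c["R"][2].round(2))
print(sense())
E
```

```text
side [182. 547. 905.] [ 0.38 -0.58 -0.72]
top [ 323.    3. 1725.] [ 0.17 -0.01 -0.99]
{'time_s': 0.1, 'joints': array([-1.42439442e+00,  3.13396977e-01,  1.49837296e+00,  2.81983028e-06,
        1.33099342e+00, -2.23390004e-01]), 'dq': array([-0.0006    , -0.00130803, -0.00292243, -0.00041171, -0.00090306,
       -0.00045125]), 'tau': array([ 2.05828786e-03, -4.12900829e+01, -2.60143787e+01, -1.82813374e-04,
        3.01676439e-03,  7.08939169e-06]), 'eef_pos': array([ 189.70703315, -489.28704807,  238.7863367 ]), 'ee_rot': array([-5.84866056e-04,  9.82955278e-01,  1.83843900e-01,  2.38953791e-05]), 'force': array([0.2552753 , 0.32669445, 0.08671628]), 'wrist_torque': array([-0.03469813, -0.02042463, -0.00129555]), 'grip_force': 0.0, 'grip_width': 0.998933038595138}
```

View pics/side0.png

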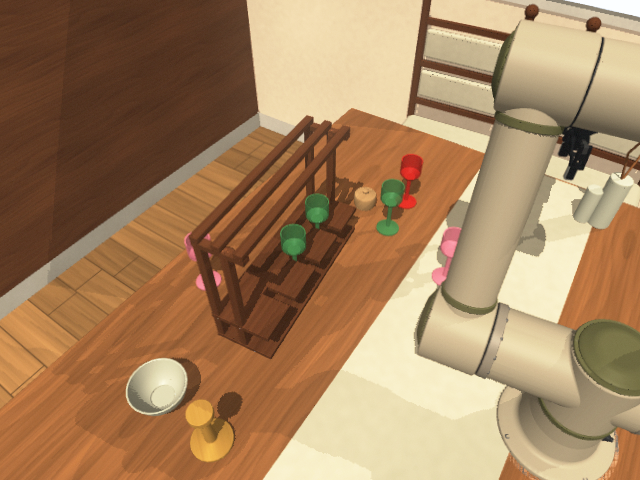

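View pics/top0.png

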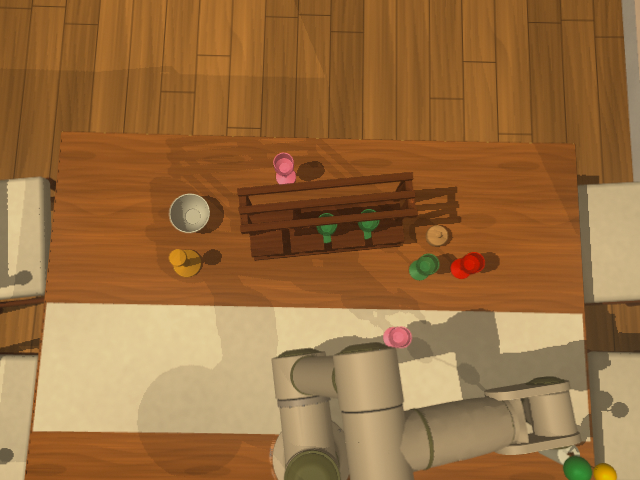

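The side picture shows the standing green glass at (390,205). The top picture shows it at (424,267). Look-alikes in the side view: 
- red glass (410,180)
- pink glass by the arm (450,255)
- pink glass behind the rack (205,260)
- two green glasses already in the rack (293,240) and (317,208), which leave the left (+y) slot free

By the description I choose the green glass outside the rack at (390,205). Next I check it in a close crop.

```bash
python3 - <<'E'
import cv2
a=cv2.imread('pics/side0.png');b=cv2.imread('pics/top0.png')
cv2.imwrite('pics/c1.png',cv2.resize(a[110:360,180:480],None,fx=2.4,fy=2.4,interpolation=cv2.INTER_CUBIC))
cv2.imwrite('pics/c2.png',cv2.resize(b[160:290,230:490],None,fx=3,fy=3,interpolation=cv2.INTER_CUBIC))
E
```

```text
(no output)
```

View pics/c1.png

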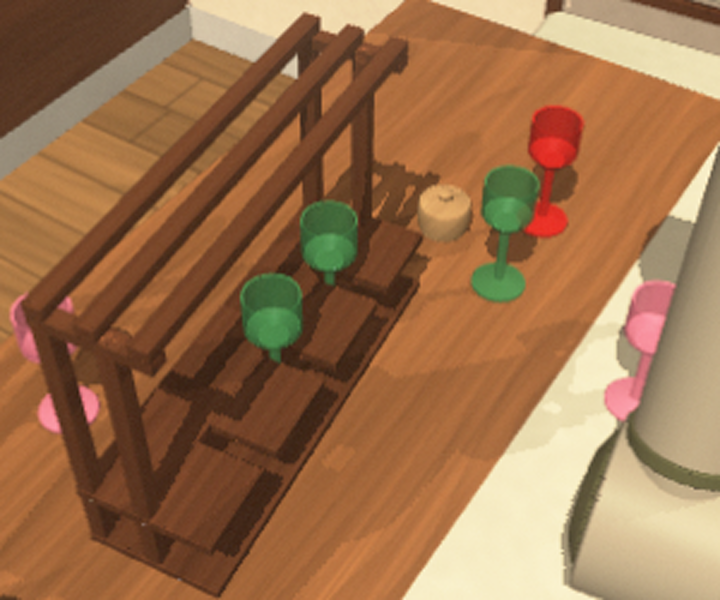

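View pics/c2.png

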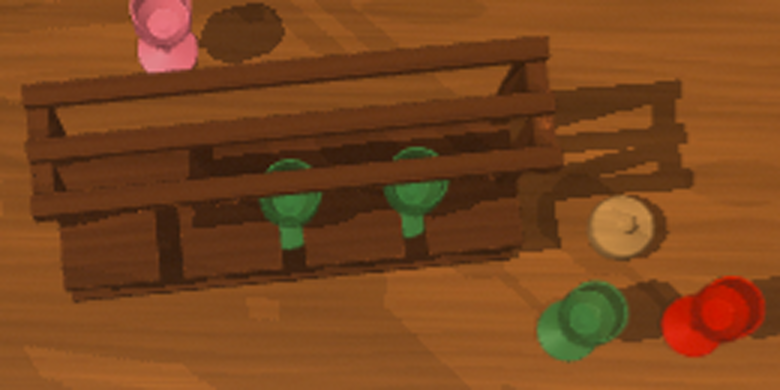

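The crop confirms it: a green, stemmed, free-standing glass at side (390,205), with the red one behind it. Rack corners are clear in both views, so I now fit the rack pose, the glass position and the obstacles.

```bash
cat > m.py <<'E'
from h import *
from scipy.optimize import least_squares
S=cap("side");T=cap("top")
s=lambda u,v:(u/2.4+180-.3,v/2.4+110-.3)
t=lambda u,v:(u/3+230-.33,v/3+160-.33)
C=[(S,s(219,597),(-70,222,0)),(S,s(92,540),(70,222,0)),(S,s(28,305),(70,222,320)),(S,s(153,372),(-43,222,305)),(S,s(408,45),(-43,-222,320)),(S,s(305,14),(70,-222,320)),
(T,t(75,300),(-70,222,0)),(T,t(520,258),(-70,-222,0)),(T,t(35,218),(-43,222,320)),(T,t(562,168),(-43,-222,320)),(T,t(22,86),(70,222,320)),(T,t(548,38),(70,-222,320))]
def R(p,q): c,s_=np.cos(p[2]),np.sin(p[2]); return (p[0]+c*q[0]-s_*q[1],p[1]+s_*q[0]+c*q[1],q[2])
f=lambda p:np.concatenate([proj(c,R(p,q))[0]-uv for c,uv,q in C])
r=least_squares(f,[600,0,0],loss='soft_l1'); p=r.x
print("rack",p.round(3)); print(f(p).reshape(-1,2).round(1).tolist())
for k,y in enumerate((118,0,-118)): print("place",k,np.round(R(p,(-10,y,12)),1),"front",np.round(R(p,(-70,y,12)),1))
def mask(c,lo,hi,box):
    h=cv2.cvtColor(c["image"],cv2.COLOR_RGB2HSV); m=cv2.inRange(h,lo,hi); o=np.zeros_like(m);x0,y0,x1,y1=box;o[y0:y1,x0:x1]=m[y0:y1,x0:x1];return o
# glass: fit centre using silhouette bbox in both views
def sil(c,x,y,a):
    P=[]
    th=np.linspace(0,6.28,60)
    for r_,z in((31,0),(31,4),(5.5,11),(5.5,88),(14,88),(29,106),(29,150)): P.append(np.c_[x+r_*np.cos(th),y+r_*np.sin(th),0*th+z])
    uv=proj(c,np.vstack(P)); return np.r_[uv.min(0),uv.max(0)]
obs=[]
for c,b in((S,(370,170,406,240)),(T,(405,250,442,285))):
    m=mask(c,(40,80,30),(90,255,255),b); ys,xs=np.nonzero(m); obs.append(np.array([xs.min(),ys.min(),xs.max()+1,ys.max()+1.])-.5)
print(obs)
g=least_squares(lambda q:np.concatenate([sil(c,q[0],q[1],0)-o for c,o in zip((S,T),obs)]),[450,-200])
print("glass",g.x.round(1),g.fun.round(1))
print("salt",plane(T,(437,235),40).round(),"cand",plane(T,(187,264),5).round(),"bowl",plane(T,(189,214),40).round(),"red top",plane(T,(473,264),150).round(),plane(T,(461,269),0).round(),"pink",plane(T,(402,337),150).round())
for uv in (t(290,193),t(416,180)): print("rackglass rim",plane(T,uv,160).round())
E
python3 m.py
```

```text
rack [ 6.5129e+02 -2.5786e+01  1.2200e-01]
[[1.0, 1.3], [0.3, -0.0], [-3.0, -1.3], [0.1, -1.8], [1.3, -2.8], [0.1, -1.7], [-0.7, 1.1], [-2.8, 0.7], [-1.3, 0.2], [0.9, -0.5], [-0.5, -0.0], [-0.2, -0.7]]
place 0 [627.   90.1  12. ] front [567.5  82.8  12. ]
place 1 [641.4 -27.   12. ] front [581.8 -34.3  12. ]
place 2 [ 655.7 -144.1   12. ] front [ 596.2 -151.4   12. ]
[array([376.5, 178.5, 404.5, 235.5]), array([408.5, 253.5, 438.5, 279.5])]
glass [ 538.1 -309.1] [-0.3 -0.5  0.3  0.1 -0.5 -0.5  0.2  0.7]
salt [ 639. -358.   40.] cand [540. 385.   5.] bowl [685. 380.  40.] red top [ 539. -433.  150.] [ 544. -438.    0.] pink [ 337. -236.  150.]
rackglass rim [640. -27. 160.]
rackglass rim [ 655. -143.  160.]
```

```bash
python3 -m handwheel '[[[20,15,10,0,0,-10.2,1],[40,30,5,0,0,-10.2,1],[45,35,5,0,0,-10.2,1],[45,35,0,0,0,-10.2,1],[45,35,0,0,0,-10.2,1],[30,22,0,0,0,0,1],[0,0,0,0,0,0,1]]]' 20; python3 -m handwheel '[[[16,11,0,-5,-8.66,0,1],[16,11,0,-5,-8.66,0,1],[16,11,0,-5,-8.66,0,1],[14,11,0,-5,-8.66,0,1],[0,0,0,0,0,0,1],[0,0,0,0,0,0,1]]]'; python3 -c "
from h import *
from scipy.spatial.transform import Rotation as R
s=sense();print(np.degrees(s['joints']).round(1));q=s['ee_rot'];print(R.from_quat([q[1],q[2],q[3],q[0]]).as_matrix().round(3))"
```

```text
time_s: 1.08
eef_pos: [409.2, -322.0, 258.9]
ee_rot: [-0.0, 0.97, -0.242, -0.0]
force: [0.2, -1.3, 0.1]
grip_width: 1.003
grip_force: 0.0
time_s: 1.82
eef_pos: [469.8, -280.6, 259.8]
ee_rot: [0.094, 0.912, -0.229, 0.328]
force: [-0.4, -1.1, 0.2]
grip_width: 1.002
grip_force: 0.0
[-48.6   2.6 110.3  23.4  30.9  53.3]
[[ 0.68  -0.479  0.555]
 [-0.356 -0.878 -0.321]
 [ 0.641  0.021 -0.767]]
```

```bash
python3 -m handwheel '[[[4,4,-24,1.05,-0.6,-1.45,1],[4,3,-24,0,0,0,1],[11,-6.5,-15,0,0,0,1],[11,-6.5,-15,0,0,0,1],[11,-6.5,-15,0,0,0,1],[0,0,0,0,0,0,1],[0,0,0,0,0,0,1]]]'; python3 -c "
from h import *
from scipy.spatial.transform import Rotation as R
s=sense();print(np.degrees(s['joints']).round(1));q=s['ee_rot'];print(R.from_quat([q[1],q[2],q[3],q[0]]).as_matrix().round(3))
a=cap('side')['image'];b=cap('top')['image']
cv2.imwrite('pics/c3.png',np.hstack([cv2.resize(a[130:280,330:480],(400,400)),cv2.resize(b[200:350,350:500],(400,400))])[:,:,::-1])"
```

```text
time_s: 2.7
eef_pos: [510.9, -292.5, 166.8]
ee_rot: [0.088, 0.908, -0.244, 0.33]
force: [0.5, -0.5, 0.5]
grip_width: 0.995
grip_force: 0.0
[-45.4  15.5 111.   34.7  17.5  44.7]
[[ 0.663 -0.501  0.557]
 [-0.384 -0.866 -0.321]
 [ 0.643 -0.001 -0.766]]
```

View pics/c3.png

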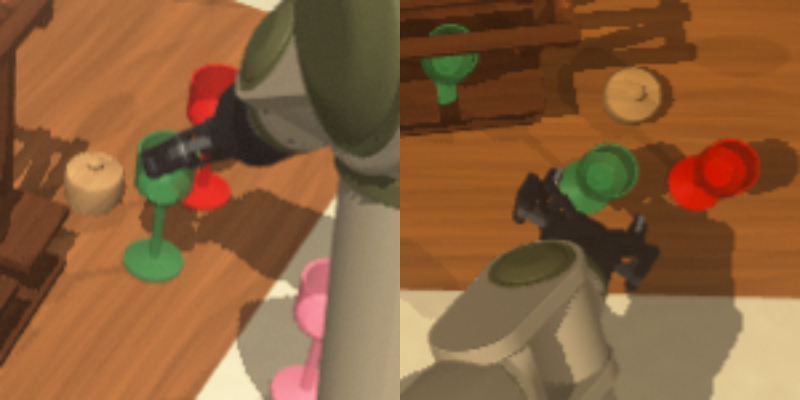

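The crop shows the fingers up-front of the green glass, tips at about (535,190) and (635,265) in the top half. I'll check the lateral alignment numerically.

```bash
python3 - <<'E'
from h import *
s=sense();e=np.array(s['eef_pos']);d=np.array([.557,-.321,-.766]);y=np.array([-.501,-.866,0])
T=cap('top')
cr=lambda P:((proj(T,P)-[350,200])*400/150+[400,0]).round(0).tolist()
tip=e+8*d-13*d
print("tips",cr([tip+57*y,tip-57*y,tip+42*y,tip-42*y]),"rim",cr([[538,-309,150]]), "foot",cr([[538,-309,4]]))
G=np.array([538,-309,128]); print("lateral err",(G-e)@y, "need",G+11*d-e)
E
```

```text
tips [[644.0, 225.0], [546.0, 166.0], [631.0, 217.0], [559.0, 174.0]] rim [[608.0, 169.0]] foot [[583.0, 186.0]]
lateral err 0.9016886907539297 need [ 33.29382468 -20.28881507 -47.34802598]
```

Predicted tips match the picture and the lateral error is 1 mm. I go in and close.

```bash
python3 -m handwheel '[[[8,-5,-12,0,0,0,1],[8,-5,-12,0,0,0,1],[8,-5,-12,0,0,0,1],[9,-5,-11,0,0,0,1],[0,0,0,0,0,0,1],[0,0,0,0,0,0,1]]]'; python3 -m handwheel '[[[0,0,0,0,0,0,0.4],[0,0,0,0,0,0,0],[0,0,0,0,0,0,-1],[0,0,0,0,0,0,-1],[0,0,0,0,0,0,-1],[0,0,0,0,0,0,-1]]]' 30
```

```text
time_s: 3.6
eef_pos: [543.7, -311.9, 119.8]
ee_rot: [0.088, 0.907, -0.244, 0.331]
force: [-0.2, -0.9, -0.7]
grip_width: 0.998
grip_force: 0.0
time_s: 4.35
eef_pos: [544.1, -312.2, 119.9]
ee_rot: [0.089, 0.907, -0.244, 0.331]
force: [-1.1, 1.6, 6.1]
grip_width: 0.667
grip_force: 32.1
```

```bash
python3 -m handwheel '[[[0,0,3,0,0,0,-1],[0,0,6,0,0,0,-1],[-2,0,10,0,0,0,-1],[-5,0,12,0,0,0,-1],[-5,0,12,0,0,0,-1],[-3,0,10,0,0,0,-1],[0,0,7,0,0,0,-1],[0,0,0,0,0,0,-1]]]'; python3 -m handwheel '[[[0,6,0,0,0,0.5,-1],[0,14,0,0,0,1.5,-1],[-1,24,0,0,0,2.5,-1],[-1,27,0,0,0,2.5,-1],[-1,27,0,0,0,2.5,-1],[-1,27,0,0,0,2.5,-1],[-1,27,0,0,0,2.5,-1],[-1,27,0,0,0,2.5,-1]]]';  python3 -m handwheel '[[[-1,27,0,0,0,2.5,-1],[-1,27,0,0,0,2.5,-1],[-1,27,0,0,0,2.5,-1],[-1,27,0,0,0,2.5,-1],[-1,27,0,0,0,2.5,-1],[-1,27,0,0,0,2.5,-1],[0,14,0,0,0,1.5,-1],[0,6,0,0,0,0.5,-1]]]'; python3 -m handwheel '[[[0,0,0,0,0,0,-1],[0,0,0,0,0,0,-1]]]'; python3 -c "
from h import *
from scipy.spatial.transform import Rotation as R
s=sense();print(np.degrees(s['joints']).round(1));q=s['ee_rot'];print(R.from_quat([q[1],q[2],q[3],q[0]]).as_matrix().round(3))
cap('side','s4.png')"
```

```text
time_s: 5.35
eef_pos: [529.0, -312.1, 179.6]
ee_rot: [0.089, 0.907, -0.244, 0.331]
force: [-0.3, -0.5, -1.0]
grip_width: 0.673
grip_force: 32.3
time_s: 6.35
eef_pos: [522.6, -131.2, 179.1]
ee_rot: [0.038, 0.934, -0.105, 0.34]
force: [0.3, 1.2, -1.7]
grip_width: 0.667
grip_force: 32.3
time_s: 7.35
eef_pos: [516.7, 49.7, 179.1]
ee_rot: [-0.012, 0.939, 0.033, 0.342]
force: [0.2, 0.3, -1.5]
grip_width: 0.669
grip_force: 32.4
time_s: 7.6
eef_pos: [516.9, 48.5, 179.1]
ee_rot: [-0.012, 0.939, 0.032, 0.342]
force: [0.5, -0.2, -1.8]
grip_width: 0.671
grip_force: 32.4
[-12.8   6.  120.8  37.1  17.9  41.3]
[[ 0.764  0.068  0.641]
 [ 0.052 -0.998  0.044]
 [ 0.643 -0.001 -0.766]]
```

View pics/s4.png

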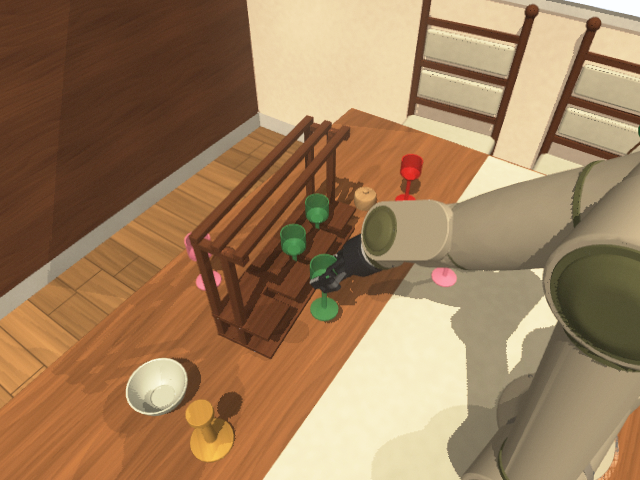

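The side picture shows the glass hanging upright in the gripper, foot at (324,309), before the free left slot. I lower it to the pre-insert height, line it up and measure the foot.

```bash
python3 -m handwheel '[[[0,4,-2,0,0,1,-1],[-1,6,-7,0,0,1,-1],[-1,6,-9,0,0,1,-1],[0,6,-9,0,0,1,-1],[0,4,-7,0,0,0.5,-1],[0,2,-3,0,0,0,-1],[0,0,0,0,0,0,-1],[0,0,0,0,0,0,-1]]]'; cat > foot.py <<'E'
from h import *
from scipy.spatial.transform import Rotation as R
import sys
s=sense();q=s['ee_rot'];print(s['eef_pos'].round(1),R.from_quat([q[1],q[2],q[3],q[0]]).as_matrix()[:,1:].round(3).tolist())
S=cap('side');e=s['eef_pos'];z=e[2]-119.9
px=proj(S,[e[0]-7,e[1]-1,z+3])[0];print('pred foot px',px.round(1),'z',z)
h=cv2.cvtColor(S["image"],cv2.COLOR_RGB2HSV);m=cv2.inRange(h,(40,80,30),(90,255,255))
w=np.zeros_like(m);u,v=px.round().astype(int);w[v-70:v+18,u-24:u+24]=m[v-70:v+18,u-24:u+24]
rows=[(r,np.nonzero(w[r])[0]) for r in range(v-70,v+18)]
for r,x in rows[::3]:
    if len(x): print(r,x.min(),x.max(),end=' | ')
f=[(r,x) for r,x in rows if len(x)>14 and r>v-14]
wd=max(len(x) for r,x in f);rr=[r for r,x in f if len(x)>=wd-1];xx=np.concatenate([[x.min(),x.max()] for r,x in f if len(x)>=wd-1])
c=plane(S,(xx.mean(),np.mean(rr)),z+3);print('\nfoot',c.round(1),'px',xx.mean(),np.mean(rr))
p=(651.3,-25.8,.122);dx=c[:2]-p[:2];print('rack xy',(np.cos(p[2])*dx[0]+np.sin(p[2])*dx[1]).round(1),(-np.sin(p[2])*dx[0]+np.cos(p[2])*dx[1]).round(1))
cv2.imwrite('pics/'+sys.argv[1],cv2.resize(S["image"][180:380,180:400],None,fx=2.7,fy=2.7,interpolation=2)[:,:,::-1])
E
python3 foot.py s5.png
```

```text
time_s: 8.65
eef_pos: [515.0, 76.8, 142.4]
ee_rot: [-0.025, 0.937, 0.069, 0.341]
force: [-0.1, 0.2, -1.3]
grip_width: 0.668
grip_force: 32.4
[515.   76.8 142.4] [[0.147, 0.636], [-0.989, 0.095], [-0.0, -0.766]]
pred foot px [318.4 327.1] z 22.500760898243698
257 294 296 | 260 295 296 | 275 312 321 | 278 307 328 | 281 305 329 | 284 303 327 | 287 303 324 | 290 303 320 | 293 303 329 | 296 304 331 | 299 304 323 | 314 316 317 | 317 311 325 | 320 307 328 | 323 305 330 | 326 304 331 | 329 305 331 | 332 305 330 | 335 307 328 | 338 311 323 | 
foot [508.6  77.3  25.5] px 317.75 327.5
rack xy -129.1 119.7
```

View pics/s5.png

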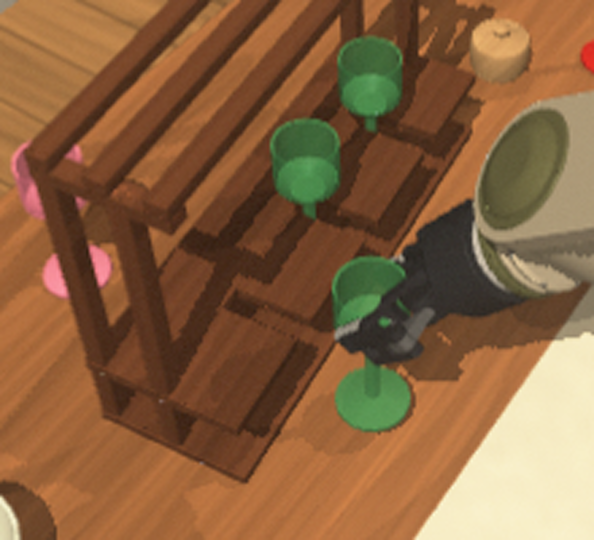

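The crop shows the glass upright in front of the left slot, foot at side pixel (318,327). That is rack (-129,120), so it is 1.7 mm to the left of the slot line. I go in partway, then check the wrist against the shelf.

```bash
python3 -m handwheel '[[[3,-1,0,0,0,0,-1],[8,0.5,0,0,0,0,-1],[12,1.5,0,0,0,0,-1],[12,1.5,0,0,0,0,-1],[12,1.5,0,0,0,0,-1],[8,1,0,0,0,0,-1],[5,0.5,0,0,0,0,-1],[0,0,0,0,0,0,-1]]]'; python3 foot.py s6.png; python3 -c "
from h import *
a=cap('side')['image'];b=cap('top')['image']
cv2.imwrite('pics/c7.png',np.hstack([cv2.resize(a[120:360,180:420],(400,400)),cv2.resize(b[160:320,220:380],(400,400))])[:,:,::-1])"
```

```text
time_s: 9.7
eef_pos: [574.9, 82.5, 142.0]
ee_rot: [-0.026, 0.937, 0.069, 0.341]
force: [-0.2, -0.7, -1.4]
grip_width: 0.668
grip_force: 32.4
[574.9  82.5 142. ] [[0.147, 0.636], [-0.989, 0.095], [-0.001, -0.766]]
pred foot px [294.8 316.6] z 22.086531283330146
247 282 305 | 250 282 303 | 253 286 300 | 256 292 296 | 259 293 296 | 265 286 297 | 268 281 302 | 271 279 301 | 274 277 298 | 277 277 294 | 280 278 300 | 283 278 303 | 286 278 295 | 289 279 279 | 304 291 295 | 307 290 302 | 310 289 305 | 313 287 307 | 316 285 307 | 319 283 307 | 322 282 306 | 325 284 303 | 328 290 297 | 
foot [562.6  90.6  25.1] px 294.375 320.5
rack xy -73.8 126.4
```

View pics/c7.png

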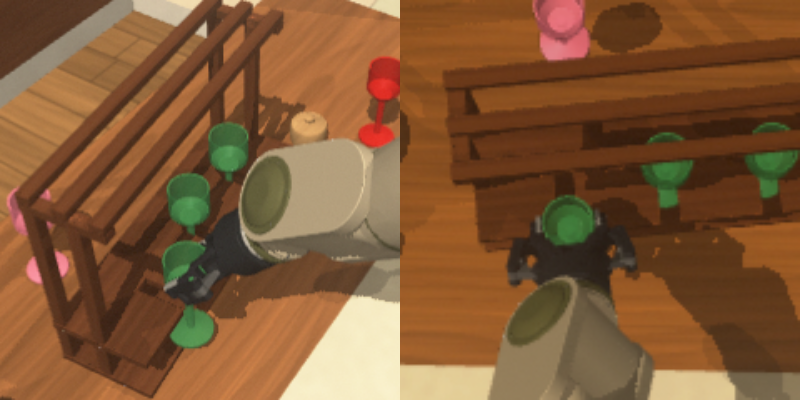

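The top half shows the bowl at (568,218) in line with the slot, and the wrist housing well short of the shelf edge. I go on to the back of the slot.

```bash
python3 -m handwheel '[[[4,0.5,0,0,0,0,-1],[9,1.1,0,0,0,0,-1],[12,1.5,0,0,0,0,-1],[12,1.5,0,0,0,0,-1],[10,1.2,0,0,0,0,-1],[7,0.8,0,0,0,0,-1],[3,0.4,0,0,0,0,-1],[0,0,0,0,0,0,-1]]]';python3 -m handwheel '[[[0,0,-3,0,0,0,-1],[0,0,-3,0,0,0,-1],[0,0,-1.5,0,0,0,-1],[0,0,-0.5,0,0,0,-1],[0,0,0,0,0,0,-1],[0,0,0,0,0,0,-1]]]'
```

```text
time_s: 10.85
eef_pos: [631.8, 89.5, 142.0]
ee_rot: [-0.026, 0.937, 0.069, 0.341]
force: [-0.5, 0.7, -1.1]
grip_width: 0.674
grip_force: 32.4
time_s: 11.6
eef_pos: [631.9, 89.5, 134.2]
ee_rot: [-0.025, 0.937, 0.069, 0.341]
force: [0.8, -0.7, -0.8]
grip_width: 0.666
grip_force: 32.4
```

```bash
for i in 1; do python3 -m handwheel '[[[0,0,-1,0,0,0,-1],[0,0,0,0,0,0,-1],[0,0,0,0,0,0,-1]]]'; done; python3 -m handwheel '[[[0,0,-1,0,0,0,-1],[0,0,0,0,0,0,-1],[0,0,0,0,0,0,-1]]]'
```

```text
time_s: 11.98
eef_pos: [631.8, 89.5, 133.1]
ee_rot: [-0.026, 0.937, 0.069, 0.341]
force: [-0.5, -0.4, -1.3]
grip_width: 0.669
grip_force: 32.4
time_s: 12.35
eef_pos: [631.8, 89.5, 132.0]
ee_rot: [-0.025, 0.937, 0.069, 0.341]
force: [-0.0, -0.5, -1.4]
grip_width: 0.667
grip_force: 32.4
```

```bash
python3 -m handwheel '[[[0,0,-0.7,0,0,0,-1],[0,0,0,0,0,0,-1],[0,0,0,0,0,0,-1]]]'; python3 -m handwheel '[[[0,0,-0.7,0,0,0,-1],[0,0,0,0,0,0,-1],[0,0,0,0,0,0,-1]]]'
```

```text
time_s: 12.72
eef_pos: [632.1, 89.5, 131.9]
ee_rot: [-0.025, 0.937, 0.069, 0.341]
force: [-2.0, 1.8, 4.4]
grip_width: 0.668
grip_force: 32.8
time_s: 13.1
eef_pos: [632.4, 89.6, 131.9]
ee_rot: [-0.025, 0.937, 0.069, 0.342]
force: [-3.9, 1.7, 7.7]
grip_width: 0.666
grip_force: 33.1
```

```bash
python3 -m handwheel '[[[0,0,0.5,0,0,0,-1],[0,0,0,0,0,0,0.36],[0,0,0,0,0,0,0.45],[0,0,0,0,0,0,0.7],[0,0,0,0,0,0,1],[0,0,0,0,0,0,1],[0,0,0,0,0,0,1],[0,0,0,0,0,0,1]]]' 20; python3 -m handwheel '[[[-2,-0.3,2.4,0,0,0,1],[-4,-0.6,4.8,0,0,0,1],[-6,-0.9,7.2,0,0,0,1],[-6,-0.9,7.2,0,0,0,1],[-8,-1.2,9.6,0,0,0,1],[-8,-1.2,9.6,0,0,0,1],[-8,-1.2,9.6,0,0,0,1],[-8,-1.2,9.6,0,0,0,1]]]'; python3 -c "
from h import *
a=cap('side','s8.png')['image'];b=cap('top','t8.png')['image']
cv2.imwrite('pics/c8.png',np.hstack([cv2.resize(a[120:360,180:420],(400,400)),cv2.resize(b[160:320,220:380],(400,400))])[:,:,::-1])"
```

```text
time_s: 14.1
eef_pos: [631.8, 89.5, 131.2]
ee_rot: [-0.025, 0.937, 0.069, 0.341]
force: [0.1, 0.4, 0.0]
grip_width: 1.003
grip_force: 0.0
time_s: 15.1
eef_pos: [581.3, 81.9, 191.9]
ee_rot: [-0.025, 0.937, 0.069, 0.341]
force: [-0.3, -0.5, 0.7]
grip_width: 0.996
grip_force: 0.0
```

View pics/c8.png

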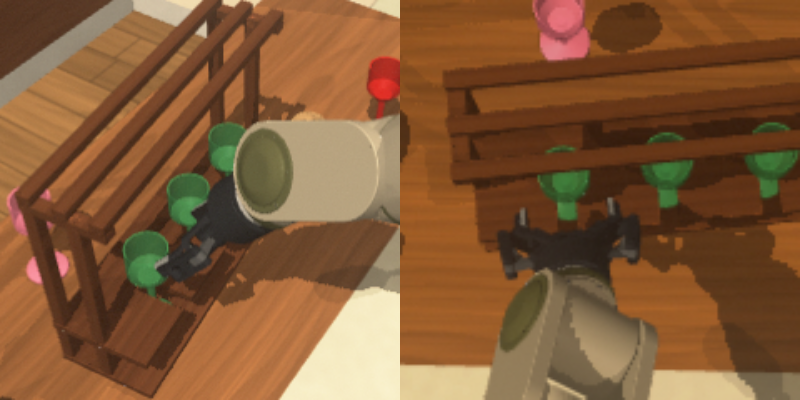

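The crop shows the glass standing in the left slot, rim at about (564,173), in line with the others at (667,160) and (772,150). The gripper is clear. I retreat and check numerically.

```bash
python3 -m handwheel '[[[-20,-2.5,20,0,0,0,1],[-20,-2.5,20,0,0,0,1],[-30,-4,10,0,0,0,1],[-30,-4,10,0,0,0,1],[-20,-2,0,0,0,0,1],[0,0,0,0,0,0,1],[0,0,0,0,0,0,1]]]'; python3 - <<'E'
from h import *
T=cap('top');S=cap('side')
p=(651.3,-25.8,.122);c,s=np.cos(p[2]),np.sin(p[2])
for n,C in(('top',T),('side',S)):
    m=cv2.inRange(cv2.cvtColor(C["image"],cv2.COLOR_RGB2HSV),(40,80,30),(90,255,255))
    for y in(118,0,-118):
        w=lambda x,z:(p[0]+c*x-s*y,p[1]+s*x+c*y,z)
        a=proj(C,w(-10,162))[0];u,v=a.round().astype(int)
        k=np.zeros_like(m);k[v-14:v+16,u-17:u+18]=m[v-14:v+16,u-17:u+18];ys,xs=np.nonzero(k)
        print(n,y,'rim expected',a.round(1),'bbox mid x',(xs.min()+xs.max())/2,'top row',ys.min())
E
```

```text
time_s: 16.08
eef_pos: [462.4, 66.9, 251.2]
ee_rot: [-0.025, 0.937, 0.069, 0.341]
force: [-0.8, 0.2, 0.2]
grip_width: 1.002
grip_force: 0.0
top 118 rim expected [284.  227.6] bbox mid x 285.0 top row 219
top 0 rim expected [326.5 223.5] bbox mid x 326.5 top row 213
top -118 rim expected [368.9 219.4] bbox mid x 368.0 top row 209
side 118 rim expected [266.3 268.7] bbox mid x 267.0 top row 258
side 0 rim expected [293.9 232.4] bbox mid x 295.5 top row 218
side -118 rim expected [317.9 200.9] bbox mid x 316.5 top row 194
```

```bash
python3 -c "
from rig import *
print(finish_job())"
```

```text
the job is handed in; nothing more can be done
None
```

The glass stands upright in the rack's free left place, about 2–6 mm short of its home point by my measurements (15 mm allowed). The gripper is clear, and the job was handed in at about 16 s; no verdict was shown.

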